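# Hold the leak-test seal down on a motorcycle cylinder

### The job

Take the shuttle carrying the finned cylinder by its upright handle and slide it along its lane under the bridge until it is fully home against the end stop; keep it down in the lane, do not lift it out. Then push the spring-loaded knob on top of the bridge down by 30 mm (the dark ring on its stem is then level with the top of the sleeve), so that the rubber seal presses on the bore, and keep it there: the program finishes while still holding the knob down at that depth, without letting go. Leave the pistons, the spray can and the wrench alone.

Things in the scene. Friction and masses are not known exactly. Their poses are not given: they have to be found in the camera images.
- bridge: Fixed leak-test stand: a 310 x 190 x 10 mm steel base (x -240 to +70 mm) with a portal over it. Origin on the bench right below the vertical ram axis; x runs along the lane towards the end stop, z up. Lane floor 10 mm above the bench; guide rails with inner faces at y = +-52 mm, tops at 32 mm; end stop face at x = +45 mm.
- home (a point): Point on the ram axis of the bridge, 82 mm above the bench: where the bore's rim centre is when the shuttle is fully home. Above it is the portal: posts at y = +-80 mm, cross beam 40 mm (x) by 190 mm (y), underside 122 mm, top 146 mm above the bench, on it a steel sleeve of 36 mm diameter, top at 165 mm.
- shuttle: Loose steel plate 180 x 100 x 12 mm (x -135 to +45 mm; 0.6 to 0.9 kg with all it carries) in the lane, 2 mm play each side. It carries a finned alloy cylinder (84 x 84 mm, 60 mm high, bore 44 mm) and an upright handle. Origin on its underside below the bore's centre (10 mm above the bench); x axis towards the end stop. Slides easily (oiled). Starts 50 to 90 mm short of home.
- bore (a point): Centre of the upper rim of the cylinder's bore, on the shuttle, 72 mm above the shuttle's origin. At the shuttle's home it coincides with point home.
- handle (a point): Centre of the top of the shuttle's handle, a vertical round post 24 mm in diameter and 75 mm tall above the plate; its top is 97 mm above the bench, 115 mm behind the bore's centre (-x of the shuttle). There is 61 mm free between the post and the cylinder.
- knob_top (a point): Centre of the flat top of the palm knob (black, round, 48 mm diameter, 25 mm thick) on top of the ram stem, 240 mm above the bench when released; it moves straight down with the ram.
- ram (a joint): Downward travel of knob and ram in m: 0 released (up), 0.045 fully down. A spring returns it: about 4 N to start, 8 N at 30 mm, plus about 8 N more from the seal at 30 mm when the cylinder is home. A dark ring, 4 mm wide, on the stem stands 30 mm above the sleeve's top when released.
- seal: Rubber disc of 56 mm diameter, 10 mm thick, under the ram, sprung against it (about 0.5 N per mm). Origin at the centre of its underside, 100 mm above the bench when released; it meets the bore rim of a cylinder at home after 18 mm of ram travel, and then yields upwards into the ram.
- piston_a: Bystander: alloy piston, 46 mm diameter, 50 mm high, standing. Origin at its underside.
- piston_b: Bystander: alloy piston, 52 mm diameter, 56 mm high, standing. Origin at its underside.
- spray_can: Bystander: spray can 60 mm diameter, 170 mm high, standing. Origin at its underside.
- wrench: Bystander: wrench lying on the bench. Origin at its underside.
Mind the look-alikes: they are no part of the job. Leave any brown or pink look-alike of the shuttle alone.

How it is judged:
On the way:
1. the shuttle is fully home against the end stop (within 4 mm), with the knob still up (x of bore in the frame of home above -0.004 m and distance between bore and home below 0.006 m and value of joint ram below 0.008 m), for 0.2 s.
At the end, for the whole second after the job is handed in: The robot is still pressing the knob (more than 5 N) and holds the ram still at 30 mm of travel (25.5 to 34.5 mm), the seal presses on the cylinder with more than 3 N, and the shuttle is home: its bore within 4 mm of the home point along the lane and 6 mm overall (value of joint ram between 0.0255 and 0.0345 m and velocity of joint ram between -0.01 and 0.01 m/s and contact force between any of the fingers, the arm and ram above 5 N and contact force between seal and shuttle above 3 N and x of bore in the frame of home above -0.004 m and distance between bore and home below 0.006 m); the arm keeps its last pose, push and grip.
It fails at once if the shuttle is lifted out of the lane or tipped (z of shuttle in the frame of bridge above 0.022 m or angle between shuttle's own z axis and vertical above 0.15 rad).
It fails at once if a piston, the spray can or the wrench is moved by more than 20 mm (distance of any of piston_a, piston_b, spray_can, wrench from where it was at the start of the episode above 0.02 m).
It also fails if it takes over 45 s, if anything falls off the work surface, if the arm or the gripper's body presses on something with over 40 N, if the wrist force passes 120 N, or if a joint passes its speed limit or range.

### The arm

A 7-joint arm with a two-finger parallel gripper is mounted at the origin on the work surface. World frame = base frame: x ahead of the robot, y to its left, z up, the work surface at z = 0. Lengths are in m, angles in rad, forces in N, time in s.
With the tool pointing down it reaches from about 0.425 to 0.925 m from the base axis. Payload 6.8 kg.
Tool frame: the origin (TCP) lies on the front face of the gripper's body, between the roots of the fingers; the fingertips stand 73 mm ahead of it and the grasp point (between the pads) lies 54 mm ahead of it; z points along the fingers, x is the direction in which the jaws open and shut, and the axes are right-handed (so a half turn about z gives the same grasp; the last joint's range is limited). The gripper opens to 85 mm and grips with 20 to 120 N. Pads are 22 mm wide; open, the fingers measure 114 mm over their backs; the gripper's body (76 mm by 85 mm) begins 54 mm behind the grasp point. The pads swing forward as they close: fully open they stand 13 mm farther back than shut.
Start: joints at [-1.429, 0.477, 0.022, 1.555, -0.011, 1.109, -0.083], TCP at [0.167, 0.654, 0.304] pointing down, gripper open.
Joint ranges: [-2.96, 2.96], [-0.34, 2.1], [-1.41, 1.46], [0.24, 2.44], [-1.37, 4.51], [0.17, 1.92], [-2.96, 2.96]. Speed limits (rad/s): [2.39, 2.39, 3.14, 3.14, 3.14, 3.14, 3.14].

### API

Orientations are given as a unit quaternion [w, x, y, z].
In Python, from station import get_obs, read_camera, hand_in gives the robot as it stands. The module is installed in compiled form; this text tells all that it offers.
- The arm moves only by the shell command python3 -m creep 'ROWS' [FORCE]. ROWS is JSON, a list that holds one entry, the list of rows, each a list of 7 numbers: the turn, a rotation vector about the tool's x, y, z in rad, then the shift along the tool's x, y, z in m, then the finger opening in m, from 0 to 0.0854. A call has 1 to 20 rows; each row shifts and turns the pose as measured when the row begins, along the tool's axes as they then stand; what a row does not reach is not made up. A row lasts 1/12 s, in which the tool goes at most 41.7 mm and 7.16 degrees, less where a joint would pass 70% of its speed; a pose out of reach is approached as far as the arm can. A call is refused whole if a number of a shift passes 0.0417 or a number of a turn 0.125, either way. A call with a gripper value outside its range is refused whole. The fingers move at their own pace and stop on an object; FORCE is the grip in N (left out, the last holds). Time passes only in rows, so rows that do not move let the fingers close. It gives the time, the measured TCP pose, the force and the opening at its end, in the units of the state.
- get_obs(): the state, without advancing time (a new reading comes with each control period).
- read_camera(name): name is "scene" or "top" or "wrist"; returns a dict with "color" (384x512x3 uint8, red, green, blue), "range_z" (384x512 float32, m along the optical axis (not along the pixel's ray), 0 where there is no reading), "fovy" (degrees; the focal length in pixels is half the picture's height over the tangent of half this angle, whatever the lens; pixels are square), "cx", "cy" (the principal point, pixels), "D" ([k1, k2, p1, p2, k3] as OpenCV has them; the pictures are not rectified), "rvec" (rotation vector, rad) and "tvec" (3), from world to camera coordinates, as OpenCV has them. Camera axes: x right, y down, z forward; pixel columns grow to the right and rows downward; lengths in m; the calibration is good to about 2 mm. A picture is of the moment at which its call begins.
- hand_in(): hands the job in, once; it reports no verdict.
The state is a dict: "t": time; "q": joint angles; "joint_vel": joint speeds; "joint_torque": joint torques, N m; "eef_pos": TCP position; "tool_rot": TCP orientation; "contact_force": force on the tool from outside, world axes, zero at the start; "torque": the same for the moment, N m; "gripper_width": opening from 0.0 (shut) to 1.0 (fully open).
Only numpy, scipy, OpenCV 4.12 (cv2) and the standard library are available. Lean on these libraries where they do the work, as an engineer would, in place of code of your own. Each camera call takes 0.05 s, during which the arm holds its last target.

## Working session

There is one attempt and no reset: what is moved stays moved. The work goes in short steps, Python scripts to look and compute and a shell command to move; the robot and the scene stay as the last step left them, time stands still between calls to the robot, and variables do not carry over. Pictures are saved under pics/ and viewed, and the job is handed in when it is done.

```bash
mkdir -p pics
cat > h.py <<'E'
import numpy as np,cv2
from station import get_obs,read_camera
def K(c):
    f=c["color"].shape[0]/2/np.tan(np.radians(c["fovy"])/2)
    return np.array([[f,0,c["cx"]],[0,f,c["cy"]],[0,0,1.]])
def ray(c,uv):
    R=cv2.Rodrigues(np.array(c["rvec"],float))[0];t=np.array(c["tvec"],float).ravel()
    p=cv2.undistortPoints(np.array(uv,float).reshape(-1,1,2),K(c),np.array(c["D"],float)).reshape(-1,2)
    d=np.c_[p,np.ones(len(p))]
    return -R.T@t, d@R, d   # origin, world dirs (per unit depth)
def onplane(c,uv,z):
    o,d,_=ray(c,uv); return o+d*((z-o[2])/d[:,2])[:,None]
def cloud(c):
    h,w=c["range_z"].shape
    v,u=np.mgrid[:h,:w]; uv=np.c_[u.ravel(),v.ravel()].astype(float)
    o,d,_=ray(c,uv); P=o+d*c["range_z"].ravel()[:,None]
    P[c["range_z"].ravel()==0]=np.nan
    return P.reshape(h,w,3)
def save(c,n): cv2.imwrite("pics/"+n+".png",c["color"][:,:,::-1])
E
python3 - <<'E'
from h import *
import pickle
o=get_obs();print({k:np.round(v,3) for k,v in o.items()})
for n in("scene","top","wrist"):
    c=read_camera(n);save(c,n+"0");pickle.dump(c,open(n+"0.pkl","wb"))
    print(n,c["fovy"],c["cx"],c["cy"],np.round(ray(c,[[256,192]])[0],3))
E
```

```text
{'t': np.float64(0.0), 'q': array([-1.429,  0.478,  0.022,  1.556, -0.012,  1.109, -0.083]), 'joint_vel': array([ 0.   ,  0.001, -0.   , -0.   , -0.001,  0.   , -0.   ]), 'joint_torque': array([-0.0000e+00, -5.9644e+01,  1.6080e+00, -2.8120e+01,  1.2000e-02,
        9.0000e-03,  0.0000e+00]), 'eef_pos': array([0.167, 0.654, 0.303]), 'tool_rot': array([ 0.001,  0.79 ,  0.614, -0.001]), 'contact_force': array([ 0.077, -0.516,  0.111]), 'torque': array([0.014, 0.032, 0.013]), 'gripper_width': np.float64(0.999)}
scene 44.61445744088192 257.1078944052233 190.04596698757916 [1.36  0.468 1.115]
top 54.71186546406578 259.1699439786314 189.0218883432116 [ 0.449 -0.022  1.24 ]
wrist 66.61733404660018 258.2665483755527 194.12185583711042 [0.089 0.674 0.373]
```

View pics/scene0.png

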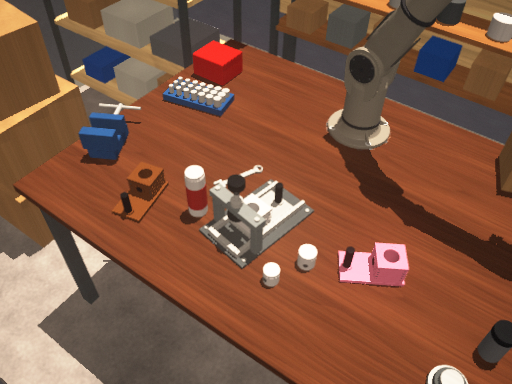

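View pics/top0.png

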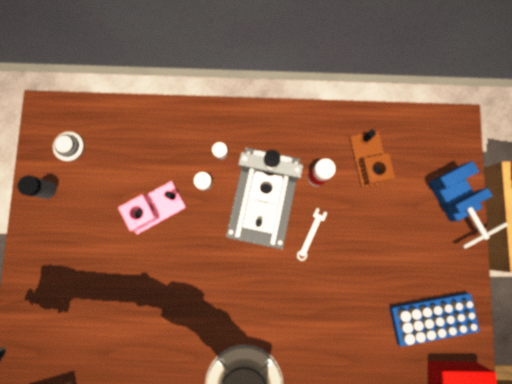

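View pics/wrist0.png

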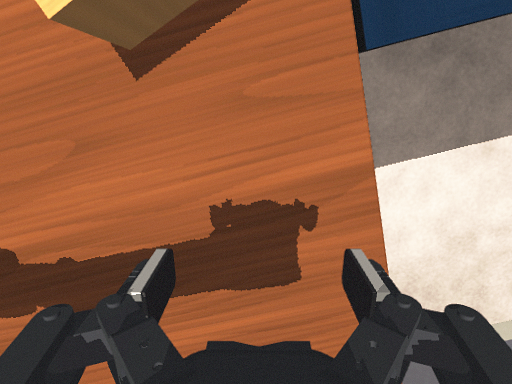

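The top view shows the bridge with the knob at (272,158), the bore at (266,188) and the handle at (259,221). The pink look-alike is at left, the brown one at right, the can at (322,170), the pistons at (219,150) and (202,181), and the wrench at (311,235). Next I measure these.

```bash
cat > m.py <<'E'
from h import *
import pickle,sys
c=pickle.load(open("top0.pkl","rb"));P=cloud(c)
im=c["color"]
cv2.imwrite("pics/topcrop.png",cv2.resize(im[130:260,190:345,::-1],None,fx=5,fy=4.6,interpolation=cv2.INTER_CUBIC)[:600,:800])
for u,v in [(272,158),(266,188),(259,221),(245,200),(247,232),(219,150),(322,168),(350,300)]: print(u,v,np.round(P[v,u],3))
dark=(im.max(2)<60)
def comp(m,c0):
    n,l,s,ce=cv2.connectedComponentsWithStats(m.astype(np.uint8))
    k=l[c0[1],c0[0]];return l==k,s[k],ce[k]
for nm,c0,z in [("knob",(272,158),.24),("handle",(259,221),.097)]:
    m,s,ce=comp(dark,c0);print(nm,s,ce,"pts h",np.round(np.nanpercentile(P[m][:,2],[5,25,50,75,95]),3))
    mm=m&(abs(P[...,2]-z)<.012);p=P[mm];print(mm.sum(),np.round(np.nanmean(p,0),4),np.round(np.ptp(p,0),3))
    vu=np.argwhere(mm).mean(0);print("raycast",np.round(onplane(c,[vu[::-1]],z),4))
E
python3 m.py
```

```text
272 158 [ 0.676 -0.062  0.239]
266 188 [ 0.623 -0.053  0.021]
259 221 [ 0.51  -0.032  0.095]
245 200 [0.58  0.015 0.03 ]
247 232 [0.477 0.005 0.009]
219 150 [0.74  0.105 0.05 ]
322 168 [ 0.666 -0.212  0.171]
350 300 [ 0.267 -0.336 -0.001]
knob [265 151  14  14 157] [271.67515924 157.70063694] pts h [0.236 0.238 0.239 0.241 0.243]
156 [ 0.6768 -0.0612  0.2393] [0.037 0.036 0.01 ]
raycast [[ 0.6766 -0.0611  0.24  ]]
handle [     0      0    512    384 194268] [256.53758725 190.6405687 ] pts h [-0.749 -0.209 -0.001  0.001  0.038]
1495 [ 0.2813 -0.5171  0.0987] [0.775 1.463 0.024]
raycast [[ 0.2733 -0.5193  0.097 ]]
```

```bash
cat >> m.py <<'E'
print('----')
Z=P[...,2]
def reg(zlo,zhi,u0,u1,v0,v1,z):
    m=np.zeros(Z.shape,bool);m[v0:v1,u0:u1]=True;m&=(Z>zlo)&(Z<zhi)
    n,l,s,ce=cv2.connectedComponentsWithStats(m.astype(np.uint8));k=1+np.argmax(s[1:,4])
    print(n-1,s[k],np.round(ce[k],2),"mean",np.round(P[l==k].mean(0),4),"ray",np.round(onplane(c,[ce[k]],z)[0],4)); return onplane(c,[ce[k]],z)[0]
k=reg(.22,.26,250,300,135,180,.24)
h=reg(.07,.11,250,270,208,232,.097)
b=reg(.07,.095,250,285,170,205,.082)
# rail tops / base outline direction
m=np.zeros(Z.shape,bool);m[130:255,220:310]=True;m&=(Z>.004)&(Z<.05)
r=cv2.minAreaRect(np.argwhere(m)[:,::-1].astype(np.float32));bx=cv2.boxPoints(r);q=onplane(c,bx,.01);print(np.round(q,3))
d=k[:2]-h[:2];print("handle->knob",np.linalg.norm(d),np.degrees(np.arctan2(d[1],d[0])))
E
python3 m.py|sed -n '/----/,$p'
```

```text
----
1 [264 150  17  18 242] [272.01 158.64] mean [ 0.6745 -0.0621  0.2384] ray [ 0.6741 -0.0621  0.24  ]
1 [255 220   8   7  46] [258.76 222.93] mean [ 0.5036 -0.0318  0.096 ] ray [ 0.5035 -0.0318  0.097 ]
1 [251 172  31  32 554] [266.1  187.73] mean [ 0.6158 -0.052   0.0807] ray [ 0.6155 -0.052   0.082 ]
[[ 0.403  0.091  0.01 ]
 [ 0.821  0.109  0.01 ]
 [ 0.83  -0.196  0.01 ]
 [ 0.411 -0.2    0.01 ]]
handle->knob 0.1732357843508671 -10.06269581433532
```

View pics/topcrop.png

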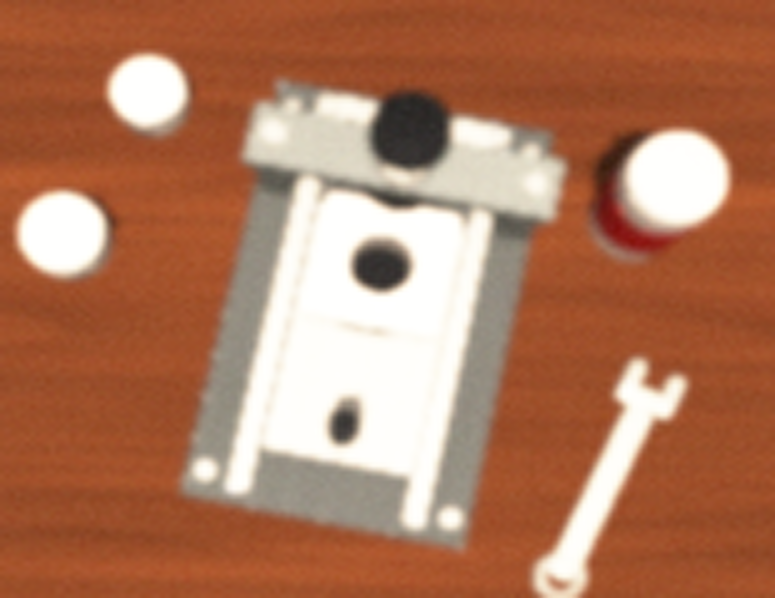

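Numbers agree with the sizes given: knob at z 0.24, handle to bore 114 mm, handle to knob 173 mm. So the shuttle is about 58 mm short of home and the lane runs at −10.1°. Now I work out the shifts to above the handle.

```bash
cat > go.py <<'E'
import sys
from h import *
from scipy.spatial.transform import Rotation as Ro
o=get_obs();q=o["tool_rot"];R=Ro.from_quat([q[1],q[2],q[3],q[0]]).as_matrix()
print("t",round(float(o["t"]),2),"tcp",np.round(o["eef_pos"],4),"xyaw",round(np.degrees(np.arctan2(R[1,0],R[0,0])),2),"F",np.round(o["contact_force"],1),"w",round(float(o["gripper_width"]),3))
yaw=np.radians(79.93)
Rd=np.c_[[np.cos(yaw),np.sin(yaw),0],[np.sin(yaw),-np.cos(yaw),0],[0,0,-1]]
print("turn",np.round(Ro.from_matrix(R.T@Rd).as_rotvec(),4))
if len(sys.argv)>3:
    d=np.array([float(a) for a in sys.argv[1:4]])-o["eef_pos"]
    print("dist",round(np.linalg.norm(d),3),"shift now",np.round(R.T@d,4),"after turn",np.round(Rd.T@d,4))
E
python3 go.py 0.5035 -0.0318 0.25; python3 -m creep '[[[0,0,-0.073,0,0.03,0,0.085],[0,0,0,0,0.03,0,0.085]]]' 60; python3 go.py 0.5035 -0.0318 0.25
```

```text
t 0.15 tcp [0.1668 0.6537 0.3031] xyaw 75.69 F [-1.   0.3 -1.8] w 0.996
turn [ 0.0001  0.0014 -0.074 ]
dist 0.766 shift now [-0.5809  0.4957  0.054 ] after turn [-0.6161  0.4514  0.0531]
t: 0.32
eef_pos: [0.2171, 0.6432, 0.3021]
tool_rot: [-0.001, 0.762, 0.648, -0.003]
contact_force: [1.7, -0.3, -0.2]
gripper_width: 0.995
t 0.32 tcp [0.2171 0.6432 0.3021] xyaw 80.8 F [ 1.7 -0.3 -0.2] w 0.995
turn [-0.0054  0.0025  0.0152]
dist 0.735 shift now [-0.6204  0.3909  0.0515] after turn [-0.6145  0.4     0.0521]
```

```bash
python3 -m creep '[[[0,0,0,-0.024,0.03,0,0.085],[0,0,0,-0.024,0.03,0,0.085],[0,0,0,-0.024,0.03,0,0.085],[0,0,0,-0.024,0.03,0,0.085],[0,0,0,-0.024,0.03,0,0.085],[0,0,0,-0.024,0.03,0,0.085],[0,0,0,-0.03,0.02,0,0.085],[0,0,0,-0.03,0.02,0,0.085],[0,0,0,-0.03,0.02,0,0.085],[0,0,0,-0.03,0.02,0,0.085],[0,0,0,-0.03,0.02,0,0.085],[0,0,0,-0.03,0.02,0,0.085]]]'; python3 go.py 0.5035 -0.0318 0.25
```

```text
t: 1.32
eef_pos: [0.4718, 0.2623, 0.2966]
tool_rot: [-0.002, 0.76, 0.65, -0.004]
contact_force: [-0.1, 0.5, -0.2]
gripper_width: 0.995
t 1.32 tcp [0.4718 0.2623 0.2966] xyaw 81.16 F [-0.1  0.5 -0.2] w 0.995
turn [-0.0078  0.0042  0.0214]
dist 0.299 shift now [-0.2855  0.0769  0.0471] after turn [-0.284   0.0827  0.0466]
```

```bash
python3 -m creep '[[[-0.008,0.004,0.021,-0.03,0.008,0.003,0.085],[0,0,0,-0.03,0.009,0.004,0.085],[0,0,0,-0.03,0.009,0.004,0.085],[0,0,0,-0.03,0.009,0.004,0.085],[0,0,0,-0.03,0.009,0.004,0.085],[0,0,0,-0.03,0.009,0.004,0.085],[0,0,0,-0.03,0.009,0.004,0.085],[0,0,0,-0.03,0.009,0.004,0.085],[0,0,0,-0.02,0.005,0.004,0.085],[0,0,0,0,0,0,0.085]]]'; python3 go.py 0.5035 -0.0318 0.25
```

```text
t: 2.15
eef_pos: [0.5018, -0.0301, 0.2604]
tool_rot: [0.002, 0.771, 0.637, 0.0]
contact_force: [0.5, 0.3, -0.1]
gripper_width: 0.995
t 2.15 tcp [ 0.5018 -0.0301  0.2604] xyaw 79.13 F [ 0.5  0.3 -0.1] w 0.995
turn [ 0.0031  0.0018 -0.0139]
dist 0.011 shift now [-0.0013  0.002   0.0104] after turn [-0.0014  0.002   0.0104]
```

Run:
```python
from h import *
c=read_camera("wrist");save(c,"w1");P=cloud(c);Z=P[...,2]
m=(Z>.08)&(Z<.105)&(P[...,0]<.55)
n,l,s,ce=cv2.connectedComponentsWithStats(m.astype(np.uint8))
for k in range(1,n):
    if s[k,4]>150: print(s[k],np.round(ce[k],1),np.round(P[l==k].mean(0),4),np.round(np.ptp(P[l==k],0),3),np.round(onplane(c,[ce[k]],.097),4))
```

```text
[245 184  28  32 682] [258.8 199.8] [ 0.5044 -0.0296  0.0953] [0.023 0.023 0.019] [[ 0.5038 -0.0295  0.097 ]]
```

View pics/w1.png

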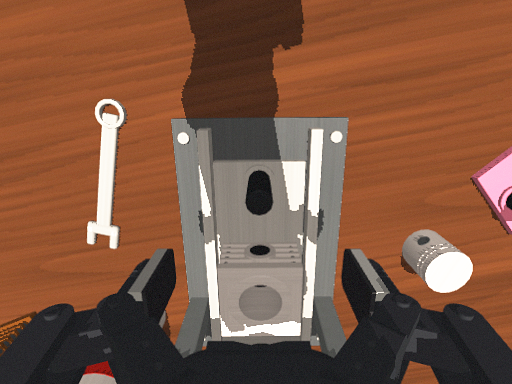

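The wrist view shows the handle's top at (258,200), lying between the fingers, with the lane aligned to the tool. It gives the handle at (0.504,-0.030), which agrees with the top view to 2 mm. I descend.

```bash
python3 -m creep '[[[0.003,0.002,-0.014,0,0.002,0.025,0.085],[0,0,0,0,0,0.03,0.085],[0,0,0,0,0,0.03,0.085],[0,0,0,0,0,0.025,0.085],[0,0,0,0,0,0.012,0.085],[0,0,0,0,0,0,0.085]]]' 60; python3 go.py 0.5035 -0.0305 0.13
```

```text
t: 2.7
eef_pos: [0.5073, -0.0209, 0.1362]
tool_rot: [-0.0, 0.764, 0.646, 0.005]
contact_force: [-0.2, -0.1, -0.8]
gripper_width: 0.994
t 2.7 tcp [ 0.5073 -0.0209  0.1362] xyaw 80.41 F [-0.2 -0.1 -0.8] w 0.994
turn [ 0.0061 -0.0077  0.0084]
dist 0.012 shift now [-0.0101 -0.0022  0.0061] after turn [-0.0101 -0.0021  0.0062]
```

```bash
python3 -m creep '[[[0.006,-0.008,0.008,-0.01,-0.002,0.006,0.085],[0,0,0,0,0,0,0.085]]]'; python3 go.py 0.5035 -0.0305 0.13
```

```text
t: 2.87
eef_pos: [0.5034, -0.0287, 0.1298]
tool_rot: [-0.001, 0.765, 0.644, -0.001]
contact_force: [0.0, -0.4, -0.3]
gripper_width: 0.996
t 2.87 tcp [ 0.5034 -0.0287  0.1298] xyaw 80.12 F [ 0.  -0.4 -0.3] w 0.996
turn [-0.0017  0.0003  0.0033]
dist 0.002 shift now [-0.0017  0.0004 -0.0002] after turn [-0.0017  0.0004 -0.0002]
```

```bash
python3 -m creep '[[[0,0,0,-0.001,0,0,0.03],[0,0,0,0,0,0,0.015],[0,0,0,0,0,0,0.015],[0,0,0,0,0,0,0.015],[0,0,0,0,0,0,0.015],[0,0,0,0,0,0,0.015],[0,0,0,0,0,0,0.015],[0,0,0,0,0,0,0.015],[0,0,0,0,0,0,0.015],[0,0,0,0,0,0,0.015]]]' 60; python3 go.py 0.561 -0.0417 0.13
```

```text
t: 3.7
eef_pos: [0.5054, -0.0294, 0.1337]
tool_rot: [0.001, 0.765, 0.644, 0.002]
contact_force: [-0.3, -0.3, -0.4]
gripper_width: 0.265
t 3.7 tcp [ 0.5054 -0.0294  0.1337] xyaw 80.13 F [-0.3 -0.3 -0.4] w 0.265
turn [ 0.005  -0.0019  0.0034]
dist 0.057 shift now [-0.0026  0.0569  0.004 ] after turn [-0.0024  0.0569  0.0037]
```

The fingers stopped at about 23 mm on the post, which is 24 mm across, so the grip is good. I slide along the lane in small rows.

```bash
python3 -m creep '[[[0,0,0,0,0.007,0.0005,0.015],[0,0,0,0,0.007,0.0005,0.015],[0,0,0,0,0.007,0.0005,0.015],[0,0,0,0,0.007,0.0005,0.015],[0,0,0,0,0.007,0.0005,0.015],[0,0,0,0,0.007,0.0005,0.015]]]' ; python3 go.py 0.561 -0.0417 0.13
```

```text
t: 4.2
eef_pos: [0.5468, -0.0365, 0.1337]
tool_rot: [-0.001, 0.765, 0.644, 0.002]
contact_force: [-2.0, -0.3, 6.0]
gripper_width: 0.274
t 4.2 tcp [ 0.5468 -0.0365  0.1337] xyaw 80.15 F [-2.  -0.3  6. ] w 0.274
turn [ 0.001  -0.0036  0.0038]
dist 0.016 shift now [-0.0027  0.0149  0.0037] after turn [-0.0027  0.0149  0.0037]
```

```bash
python3 -m creep '[[[0,0,0,0,0.005,0,0.015],[0,0,0,0,0.005,0,0.015],[0,0,0,0,0.004,0,0.015],[0,0,0,0,0.003,0,0.015],[0,0,0,0,0.003,0,0.015]]]' ; python3 go.py 0.561 -0.0417 0.13;python3 -m creep '[[[0,0,0,0,0.003,0,0.015],[0,0,0,0,0.003,0,0.015],[0,0,0,0,0.003,0,0.015]]]' ; python3 go.py 0.561 -0.0417 0.13
```

```text
t: 4.62
eef_pos: [0.5651, -0.04, 0.1336]
tool_rot: [-0.004, 0.765, 0.644, -0.001]
contact_force: [-19.1, 2.7, 22.8]
gripper_width: 0.262
t 4.62 tcp [ 0.5651 -0.04    0.1336] xyaw 80.16 F [-19.1   2.7  22.8] w 0.262
turn [-0.0079 -0.0031  0.0041]
dist 0.006 shift now [-0.0024 -0.0037  0.0036] after turn [-0.0024 -0.0037  0.0036]
t: 4.87
eef_pos: [0.5663, -0.0409, 0.1336]
tool_rot: [-0.012, 0.765, 0.644, -0.008]
contact_force: [-11.0, 2.7, 13.9]
gripper_width: 0.263
t 4.87 tcp [ 0.5663 -0.0409  0.1336] xyaw 80.19 F [-11.    2.7  13.9] w 0.263
turn [-0.0276 -0.003   0.0046]
dist 0.006 shift now [-0.0017 -0.0049  0.0037] after turn [-0.0018 -0.005   0.0036]
```

```bash
python3 - <<'E'
from h import *
for n in("scene","top","wrist"):
    c=read_camera(n);save(c,n+"2")
    if n=="scene": cv2.imwrite("pics/s2.png",cv2.resize(c["color"][150:280,180:340,::-1],None,fx=4.6,fy=4.6,interpolation=cv2.INTER_CUBIC)); P=cloud(c)
E
python3 go.py
```

```text
t 5.02 tcp [ 0.5663 -0.0408  0.1336] xyaw 80.19 F [-11.2   2.5  12.3] w 0.268
turn [-0.0275 -0.003   0.0046]
```

View pics/s2.png

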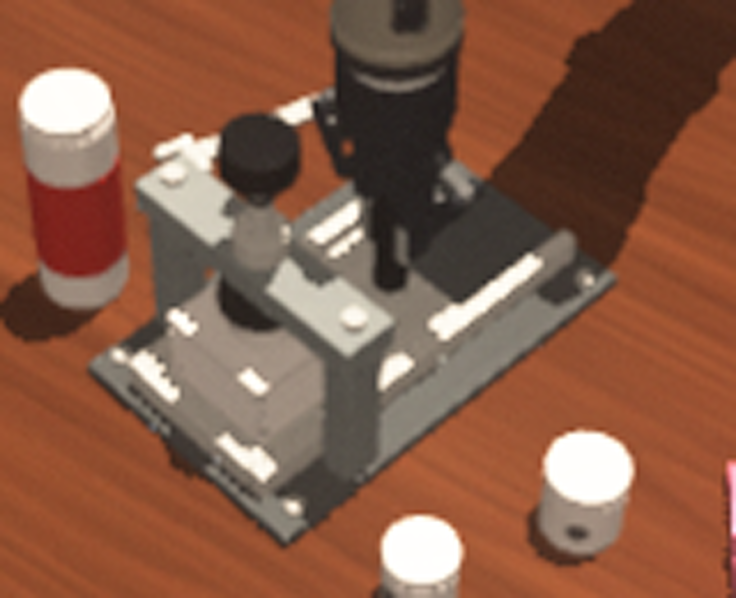

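View pics/wrist2.png

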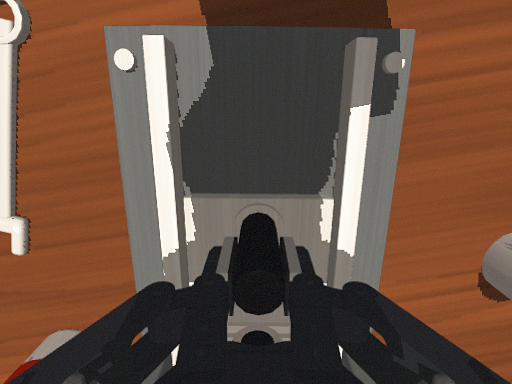

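The scene view shows the cylinder under the portal and the seal above its bore. The wrist view shows the base's rear edge at row 28 and the plate's rear edge at row 194, which should be 105 mm apart at home.

Run:
```python
from h import *
c=read_camera("wrist")
g=cv2.cvtColor(c["color"],cv2.COLOR_RGB2GRAY).astype(int)
print(g[20:36,260],g[185:203,275])
a=onplane(c,[[260,27.5]],.010)[0];b=onplane(c,[[260,193.5]],.022)[0]
print(a,b,np.linalg.norm((b-a)[:2]))
P=cloud(c)
for v in(31,60,120,180,190,198,204): print(v,np.round(P[v,275],4))
u=np.array([.9846,-.175])
for v in (32,193,196):
  print(v,P[v,275][:2]@u-np.array([.6741,-.0615])@u)
```

```text
[41 45 41 42 39 40 54 59 58 59 55 59 62 54 60 56] [ 55  55  50  56  60  54  55  56  62  82  95  98  94 104 120 119 122 117]
[ 0.44399817 -0.01741482  0.01      ] [ 0.54308604 -0.03454493  0.022     ] 0.10055767486400842
31 [ 0.4476 -0.0089  0.0108]
60 [ 0.4635 -0.0114  0.0102]
120 [ 0.4991 -0.017   0.0096]
180 [ 0.5388 -0.0232  0.0101]
190 [ 0.5459 -0.0243  0.0099]
198 [ 0.5483 -0.0253  0.0205]
204 [ 0.552  -0.026   0.0219]
32 -0.23176459086196244
193 -0.13070380689198768
196 -0.1303666360054716
```

Run:
```python
from h import *
c=read_camera("wrist")
a=onplane(c,[[260,25.5]],.010)[0]
for v,z in((193.5,.01),(198.5,.022)):
  b=onplane(c,[[260,v]],z)[0];print(b,np.linalg.norm((b-a)[:2]))
c=read_camera("scene");P=cloud(c)
# crest of cylinder top & end stop etc: cylinder top points
m=(abs(P[...,2]-.082)<.005);m[:,:200]=0;m[:,300:]=0
u=np.array([.9846,-.175]);w=np.array([.175,.9846]);p=P[m][:,:2]-[.6741,-.0615]
print(m.sum(),np.percentile(p@u,[1,5,50,95,99]),np.percentile(p@w,[1,50,99]))
```

```text
[ 0.54659704 -0.03503823  0.01      ] 0.10517669994972563
[ 0.54647713 -0.03512725  0.022     ] 0.10507364637916929
508 [-1.13060785 -0.96281141  0.01852662  0.04698029  0.04881307] [-0.87268199 -0.01814674  0.09583562]
```

The plate edges are 105.1 mm apart against the nominal 105, so the shuttle is home with the knob up. I open and raise straight up.

```bash
python3 -m creep '[[[0,0,0,0,0,0,0.06],[0,0,0,0,0,0,0.06],[0,0,0,0,0,0,0.06],[0,0,0,0,0,0,0.06],[0,0,0,0,0,0,0.06],[0,0,0,0,0,0,0.06]]]' ; python3 go.py 0.5643 -0.0417 0.2
```

```text
t: 5.67
eef_pos: [0.5672, -0.0407, 0.1337]
tool_rot: [-0.011, 0.765, 0.644, -0.007]
contact_force: [-0.3, -0.4, 0.2]
gripper_width: 0.705
t 5.67 tcp [ 0.5672 -0.0407  0.1337] xyaw 80.19 F [-0.3 -0.4  0.2] w 0.705
turn [-0.0254 -0.0035  0.0046]
dist 0.066 shift now [-0.0012 -0.0043 -0.0662] after turn [-0.0015 -0.0027 -0.0663]
```

```bash
python3 -m creep '[[[0,0,0,0,0,-0.02,0.06],[-0.025,-0.003,0.005,0,0,-0.025,0.06],[0,0,0,0,0,-0.035,0.06],[0,0,0,0,0,-0.035,0.06],[0,0,0,0,0,-0.035,0],[0,0,0,0,0,-0.035,0],[0,0,0,0,0,-0.02,0],[0,0,0,0,0,0,0]]]' ; python3 go.py 0.6741 -0.0615 0.34
python3 - <<'E'
from h import *
c=read_camera("wrist");save(c,"w3");P=cloud(c);Z=P[...,2]
m=(Z>.22)&(Z<.26)
n,l,s,ce=cv2.connectedComponentsWithStats(m.astype(np.uint8))
for k in range(1,n):
    if s[k,4]>300: print(s[k],np.round(ce[k],1),np.round(P[l==k].mean(0),4))
c=read_camera("top");save(c,"top3");P=cloud(c)
cv2.imwrite("pics/t3.png",cv2.resize(c["color"][130:260,190:345,::-1],None,fx=4.5,fy=4.5))
E
```

```text
t: 6.33
eef_pos: [0.5681, -0.0413, 0.3459]
tool_rot: [-0.001, 0.767, 0.642, -0.002]
contact_force: [0.5, 0.4, 0.3]
gripper_width: 0.136
t 6.33 tcp [ 0.5681 -0.0413  0.3459] xyaw 79.85 F [0.5 0.4 0.3] w 0.136
turn [-0.0036  0.0015 -0.0014]
dist 0.108 shift now [-0.0012  0.1079  0.0055] after turn [-0.0014  0.1079  0.0059]
[ 239  316   40   30 1003] [258.4 331. ] [ 0.6582 -0.0567  0.2332]
```

View pics/w3.png

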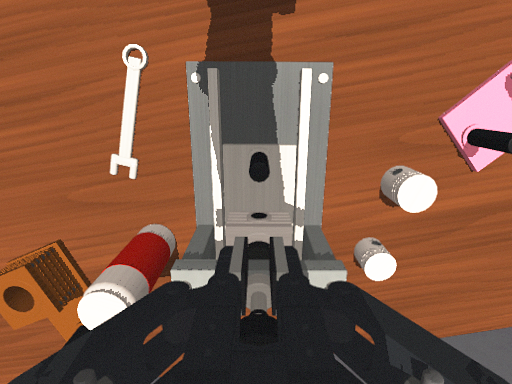

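View pics/t3.png

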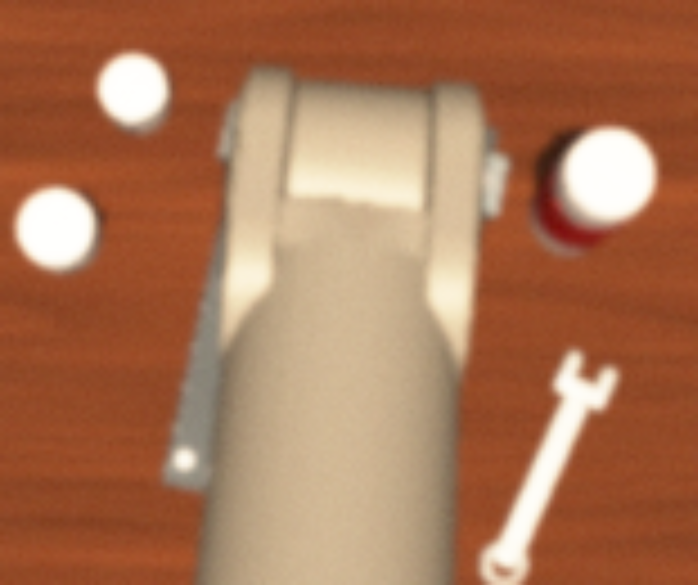

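The wrist view shows the shuttle still in the lane and the knob at (260,325) ahead, with the bystanders undisturbed. I move over the knob with the fingers shut.

```bash
python3 -m creep '[[[0,0,0,0,0.025,0,0],[0,0,0,0,0.03,0,0],[0,0,0,0,0.03,0,0],[0,0,0,-0.001,0.018,0,0],[0,0,0,0,0,0,0]]]' ; python3 go.py 0.6741 -0.0615 0.313
python3 - <<'E'
from h import *
c=read_camera("scene");save(c,"s4");cv2.imwrite("pics/s4c.png",cv2.resize(c["color"][130:280,180:340,::-1],None,fx=4,fy=4,interpolation=cv2.INTER_CUBIC))
E
```

```text
t: 6.85
eef_pos: [0.6669, -0.0597, 0.3299]
tool_rot: [-0.008, 0.766, 0.642, -0.009]
contact_force: [-0.7, -0.6, 0.2]
gripper_width: -0.001
t 6.85 tcp [ 0.6669 -0.0597  0.3299] xyaw 79.97 F [-0.7 -0.6  0.2] w -0.001
turn [-0.0243  0.0041  0.0006]
dist 0.018 shift now [-0.0005  0.0078  0.0167] after turn [-0.0005  0.0074  0.0169]
```

View pics/s4c.png

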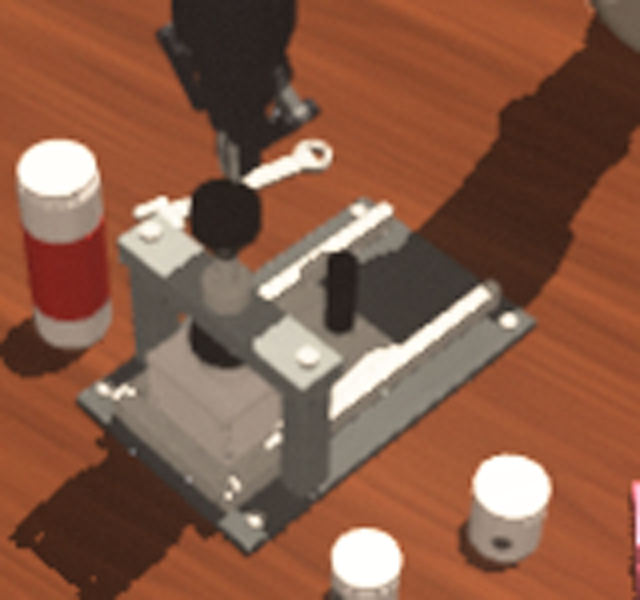

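The scene view shows the shut fingertips just over the knob and the shuttle home. I straighten the tool and centre it.

```bash
python3 -m creep '[[[-0.024,0.004,0.001,0,0.008,0.002,0],[0,0,0,0,0,0.003,0],[0,0,0,0,0,0,0]]]' ; python3 go.py 0.6741 -0.0615 0.283
```

```text
t: 7.15
eef_pos: [0.6702, -0.0603, 0.3182]
tool_rot: [-0.004, 0.767, 0.642, -0.004]
contact_force: [-1.3, -0.3, -0.8]
gripper_width: 0.001
t 7.15 tcp [ 0.6702 -0.0603  0.3182] xyaw 79.88 F [-1.3 -0.3 -0.8] w 0.001
turn [-0.0118  0.0017 -0.0008]
dist 0.035 shift now [-0.0004  0.0045  0.0352] after turn [-0.0005  0.0041  0.0352]
```

```bash
python3 -m creep '[[[-0.012,0.002,0,0,0.005,0,0],[0,0,0,0,0,0.003,0],[0,0,0,0,0,0.003,0]]]' ; python3 go.py 0.6741 -0.0615 0.283;  python3 -m creep '[[[0,0,0,0,0,0.005,0],[0,0,0,0,0,0.005,0]]]' ; python3 go.py 0.6741 -0.0615 0.283
```

```text
t: 7.4
eef_pos: [0.6733, -0.0607, 0.3114]
tool_rot: [-0.001, 0.767, 0.642, -0.0]
contact_force: [-3.0, 0.1, 4.5]
gripper_width: -0.003
t 7.4 tcp [ 0.6733 -0.0607  0.3114] xyaw 79.9 F [-3.   0.1  4.5] w -0.003
turn [-0.002  -0.0007 -0.0005]
dist 0.028 shift now [-0.0006  0.001   0.0284] after turn [-0.0006  0.0009  0.0284]
t: 7.57
eef_pos: [0.6732, -0.0608, 0.3032]
tool_rot: [-0.0, 0.767, 0.642, 0.001]
contact_force: [-1.9, 1.1, 6.4]
gripper_width: -0.0
t 7.57 tcp [ 0.6732 -0.0608  0.3032] xyaw 79.9 F [-1.9  1.1  6.4] w -0.0
turn [ 0.     -0.0016 -0.0005]
dist 0.02 shift now [-0.0006  0.001   0.0202] after turn [-0.0006  0.001   0.0202]
```

```bash
python3 -m creep '[[[0,0,0,0,0,0.005,0],[0,0,0,0,0,0.005,0],[0,0,0,0,0,0.004,0]]]' ; python3 go.py 0.6741 -0.0615 0.283;  python3 -m creep '[[[0,0,0,0,0,0.004,0],[0,0,0,0,0,0.002,0],[0,0,0,0,0,0,0]]]' ; python3 go.py 0.6741 -0.0615 0.283
```

```text
t: 7.82
eef_pos: [0.673, -0.0609, 0.2924]
tool_rot: [0.0, 0.767, 0.642, 0.002]
contact_force: [-4.3, 0.7, 10.6]
gripper_width: -0.0
t 7.82 tcp [ 0.673  -0.0609  0.2924] xyaw 79.9 F [-4.3  0.7 10.6] w -0.0
turn [ 0.0026 -0.0031 -0.0006]
dist 0.009 shift now [-0.0004  0.0012  0.0094] after turn [-0.0004  0.0012  0.0094]
t: 8.07
eef_pos: [0.6728, -0.0609, 0.2911]
tool_rot: [0.0, 0.767, 0.642, 0.004]
contact_force: [-4.0, -0.1, 9.5]
gripper_width: 0.005
t 8.07 tcp [ 0.6728 -0.0609  0.2911] xyaw 79.89 F [-4.  -0.1  9.5] w 0.005
turn [ 0.0056 -0.0052 -0.0007]
dist 0.008 shift now [-0.0004  0.0014  0.0081] after turn [-0.0003  0.0014  0.0081]
```

```bash
python3 -m creep '[[[0,0,0,0,0,0.006,0],[0,0,0,0,0,0.006,0],[0,0,0,0,0,0.003,0],[0,0,0,0,0,0.002,0]]]' ; python3 go.py 0.6741 -0.0615 0.283;  python3 -m creep '[[[0,0,0,0,0,0.003,0],[0,0,0,0,0,0.003,0]]]' ; python3 go.py 0.6741 -0.0615 0.283
```

```text
t: 8.4
eef_pos: [0.6725, -0.0612, 0.284]
tool_rot: [0.001, 0.767, 0.642, 0.007]
contact_force: [-5.9, 0.9, 14.1]
gripper_width: 0.006
t 8.4 tcp [ 0.6725 -0.0612  0.284 ] xyaw 79.86 F [-5.9  0.9 14.1] w 0.006
turn [ 0.0107 -0.0092 -0.0013]
dist 0.002 shift now [-0.      0.0016  0.001 ] after turn [-0.      0.0016  0.001 ]
t: 8.57
eef_pos: [0.6723, -0.0614, 0.2835]
tool_rot: [0.001, 0.767, 0.642, 0.009]
contact_force: [-8.1, 1.5, 16.2]
gripper_width: 0.0
t 8.57 tcp [ 0.6723 -0.0614  0.2835] xyaw 79.85 F [-8.1  1.5 16.2] w 0.0
turn [ 0.0132 -0.0114 -0.0015]
dist 0.002 shift now [0.0002 0.0017 0.0005] after turn [0.0002 0.0018 0.0005]
```

The 16 N matches the force expected at 30 mm. I check the ring and whether it is steady.

Run:
```python
from h import *
for i in range(4):
    o=get_obs();print(round(float(o["t"]),2),np.round(o["eef_pos"],4),np.round(o["contact_force"],1))
    c=read_camera("scene")
cv2.imwrite("pics/s5c.png",cv2.resize(c["color"][165:265,190:310,::-1],None,fx=6,fy=6,interpolation=cv2.INTER_CUBIC))
P=cloud(c)
m=(P[...,2]>.17)&(P[...,2]<.26)&(np.hypot(P[...,0]-.674,P[...,1]+.0615)<.028)&(c["color"].max(2)<60)
print(m.sum(),np.percentile(P[m][:,2],[2,10,50,90,98]))
c0=__import__("pickle").load(open("scene0.pkl","rb"));P0=cloud(c0)
m0=(P0[...,2]>.17)&(P0[...,2]<.26)&(np.hypot(P0[...,0]-.674,P0[...,1]+.0615)<.028)&(c0["color"].max(2)<60)
print(m0.sum(),np.percentile(P0[m0][:,2],[2,10,50,90,98]))
for M in(m0,m): v,u=np.nonzero(M);print(u.min(),u.max(),v.min(),v.max())
# image rows of knob low-front edge vs. bystanders
```

```text
8.57 [ 0.6723 -0.0614  0.2835] [-8.1  1.5 16.2]
8.62 [ 0.6723 -0.0614  0.2835] [-6.3  1.5 15.3]
8.67 [ 0.6723 -0.0614  0.2835] [-7.1  1.  14.3]
8.72 [ 0.6723 -0.0614  0.2835] [-7.1  0.4 14.9]
175 [0.1943941  0.20623466 0.21045996 0.25041682 0.25899775]
110 [0.22528893 0.2323873  0.23851355 0.24086455 0.24282928]
228 244 175 190
228 244 171 198
```

View pics/s5c.png

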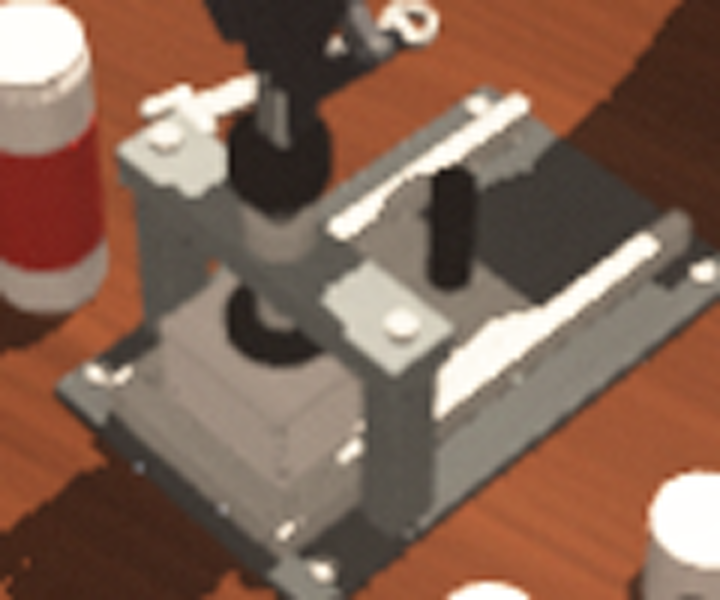

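The knob's top measures z ≈ 0.2105, against 0.2395 released, so travel is about 29 to 29.5 mm; the seal sits on the bore. One last check that the shuttle is still home and the bystanders are in place.

Run:
```python
from h import *
c=read_camera("wrist");save(c,"w5");P=cloud(c)
s0=__import__("pickle").load(open("scene0.pkl","rb"));s=read_camera("scene")
d=np.abs(s["color"].astype(int)-s0["color"]).sum(2)
def white(i): return (i["color"].min(2)>190).astype(np.uint8)
for nm,(a,b,x,y) in dict(can=(183,210,160,222),pa=(260,284,260,290),pb=(294,320,243,272),wr=(240,264,162,185)).items():
    for i in(s0,s):
        m=white(i)[x:y,a:b];q=np.argwhere(m).mean(0);print(nm,m.sum(),np.round(q,1))
print(c["color"].shape,np.round(get_obs()["eef_pos"],4))
```

```text
can 213 [11.7 10.9]
can 214 [11.7 10.9]
pa 201 [ 9.2 11.1]
pa 203 [ 9.2 11.1]
pb 233 [ 8.2 13.5]
pb 234 [ 8.2 13.5]
wr 80 [ 9.1 11. ]
wr 23 [ 6.5 17.6]
(384, 512, 3) [ 0.6724 -0.0614  0.2835]
```

View pics/w5.png

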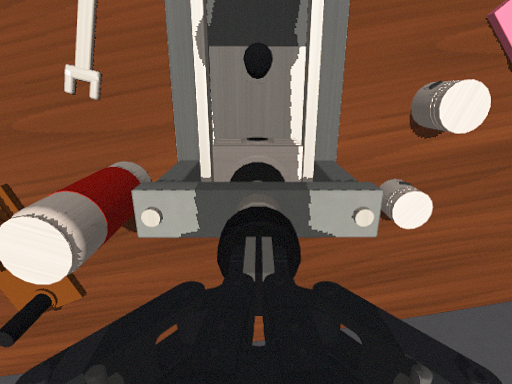

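Run:
```python
from h import *
c=read_camera("wrist");P=cloud(c)
g=cv2.cvtColor(c["color"],cv2.COLOR_RGB2GRAY).astype(int);print(g[38:54,225])
u=np.array([.9846,-.175])
v=38+np.argmax(np.diff(g[38:54,225]))+.5
b=onplane(c,[[225,v]],.01)[0];print(v,b,(b[:2]-[.6741,-.0615])@u)
m=abs(P[...,2]-.095)<.006;m[80:]=0;m[:,:240]=0;m[:,280:]=0
p=P[m].mean(0);print("handle",m.sum(),p,(p[:2]-[.6741,-.0615])@u)
print(np.round(get_obs()["contact_force"],1))
```

```text
[ 49  53  50  48  53  48  47  58  92 115 111 111 112 109 110 112]
45.5 [ 0.53843228 -0.06911867  0.01      ] -0.13224517397512472
handle 724 [ 0.56602278 -0.03962226  0.09668106] -0.11024143087821699
[-6.9  1.4 16. ]
```

```bash
python3 -c "
from station import *
print(hand_in());o=get_obs();print(o['t'],o['eef_pos'],o['contact_force'])"
```

```text
the job is handed in; nothing more can be done
None
the job is handed in; nothing more can be done
```

I slid the shuttle home by its handle, and the job was handed in with the shut fingertips still holding the knob down. It took about 9 s of robot time. Handing in gave no verdict.

**Shuttle home:** With the knob up, the plate's rear edge was 105.1 mm from the base's rear edge, against 105 mm nominal. The arm felt about 19 N from the end stop. After pressing, the rear edge stood 132 mm behind the ram axis and the handle 110 mm, against 135 and 115 nominal. That offset is on the forward side. It was already there before pressing (131 mm), so I put it down to a few millimetres of error in my knob position and the calibration.

**Knob pressed:** Its top fell from about 0.2395 m to 0.2105 m, so travel was about 29 to 29.5 mm. The last reading was about 16 N on the tool, which fits the spring and seal together at 30 mm, and the tool stayed still over the last readings. I did not read the dark ring against the sleeve because the knob hid it.

**Bystanders:** The pistons and the spray can stood at the same pixels as at the start. The same check on the wrench did not agree, because the gripper partly blocked the view. It looked undisturbed in the wrist view, and the arm was never near it.

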